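# Reset the tilt of a small solar module and lock it

## Task

On the small solar module's tilt stand, loosen the lock ring under the tilt knob by swinging its handle anticlockwise (seen from above) as far as it goes. Turn the tilt knob until its pointer lines up with the fixed index, then swing the lock ring's handle back clockwise until it is fully tight, leaving the pointer on the index.

Things in the scene. Friction and masses are not known exactly. Their poses are not given: they have to be found in the camera images.
- lock_ring (a joint): Steel ring, 72 mm wide, 14 thick, 44 mm above the table, below the tilt knob on the same upright axis; a bar joins it to its handle, an upright post. Turn in rad: 0 tight (clockwise stop), grows anticlockwise seen from above, 1.05 loose stop. Stays where left; 2 to 4 N at the post moves it. Under 0.2 it clamps the knob hard (0.6 N m), over 0.3 the knob is free.
- lock_post (a point): On the centre line of the lock ring's handle: a round upright steel post, 16 mm thick, 95 mm out from the axis, reaching from 44 to 88 mm above the table; this point is at 74 mm. x points outward from the axis along the 10 mm bar (top at 56 mm), z up; it circles with the ring.
- knob_grip (a point): On the axis of tilt knob and lock ring, 96 mm above the table, in the knob's black bar grip: 46 mm long along x, 14 wide along y, 68 to 112 mm high. Below it an 88 mm aluminium dial (top at 68 mm) with a dark pointer at its rim on the +x side, out to 55 mm. x turns with the knob, z up. Unlocked it takes 0.1 N m and stays where left. The module, 155 to 330 mm off to one side, tilts with it.
- index_tip (a point): Tip of the fixed index, a dark steel wedge on a bracket outside the dial's rim; tip 58 mm from the knob's axis and 64 mm above the table (top 67 mm), bracket out to 76 mm. x points outward from the axis, z up. The knob is set when knob_grip's x and index_tip's x point the same way. At the start the index lies 0.5 to 1.35 rad anticlockwise of the pointer.

How it is judged:
By the outcome, as a careful person would: the job done as asked, in the order asked, and still so for the second after the job is handed in, with the robot touching nothing.
It also fails if it takes over 58 s, if anything falls off the work surface, if the arm or the gripper's body presses on something with over 40 N, if the wrist force passes 120 N, or if a joint passes its speed limit or range.

## Robot

A 6-joint arm with a two-finger parallel gripper is mounted at the origin on the work surface. World frame = base frame: x ahead of the robot, y to its left, z up, the work surface at z = 0. Lengths are in m, angles in rad, forces in N, time in s.
With the tool pointing down it reaches from about 0.375 to 0.75 m from the base axis. Payload 9 kg.
Tool frame: the origin (TCP) lies at the centre of the arm's flange, where the gripper is bolted on; the fingertips stand 173 mm ahead of it and the grasp point (between the pads) lies 155 mm ahead of it; z points along the fingers, y is the line along which they close (so a half turn about z gives the same grasp; the last joint's range is limited). The gripper opens to 85 mm and grips with 20 to 120 N. Pads are 22 mm wide; open, the fingers measure 114 mm over their backs; the gripper's body (76 mm by 85 mm) begins 54 mm behind the grasp point. The pads swing forward as they close: fully open they stand 13 mm farther back than shut.
Start: joints at [0.91, 0.104, 0.097, 1.564, 0, 1.353], TCP at [0.257, 0.542, 0.405] pointing down, gripper open.
Joint ranges: [-2.99, 2.99], [-0.84, 1.86], [-1.1, 1.16], [-1.84, 2.11], [-1.51, 1.56], [-3.14, 3.14]. Speed limits (rad/s): [2.22, 2.22, 2.57, 3.14, 3.14, 3.14].

## Interface

Orientations are given as a unit quaternion [w, x, y, z].
In Python, from station import r gives the robot as it stands. Calls block until the motion is done:
- r.reach(position, orientation): joint-space move of the TCP to a pose.
- r.move_l(position, orientation=None, vel=0.15, guard=None): straight line of the TCP; orientation=None keeps the orientation; vel is the mean speed in m/s. With guard (N) it stops when the force on the tool has changed by that much, and returns True; else False.
- r.set_joints(angles): joint-space move.
- r.gripper_to(opening, effort=None): finger opening in m; effort is the grip in N (None keeps the last); returns when the fingers have stopped.
- r.sleep(seconds).
- r.solve_ik(position, orientation): joint angles nearest the present ones, or None.
- r.grab_frame(name): name is "scene" or "side" or "wrist"; returns the picture (384x512x3 uint8, red, green, blue); there is no depth.
- r.camera_model(name): a dict with "fx", "fy", "cx", "cy" (pixels), "k1" (the pictures are not rectified: a ray, as slopes to the right and down, at radius r is drawn at 1 + k1 r^2 times it, then the intrinsics apply), "origin" and "attitude" of the camera in the world. Camera axes: x right, y down, z forward; pixel columns grow to the right and rows downward; lengths in m; the calibration is good to about 2 mm. A picture is of the moment at which its call begins: read the wrist's pose just before it. camera_model takes no time and is no camera call; for the wrist camera it gives the pose at the moment of the call.
A pose or a line that the arm cannot do raises r.PlanningError and nothing moves.
- r.sign_off(): hands the job in; it is judged then, once.
Readings, each from a call of its own:
- r.read_time(): time.
- r.read_joint_positions(): joint angles.
- r.read_dq(): joint speeds.
- r.read_joint_efforts(): joint torques, N m.
- r.read_ee_pos(): TCP position.
- r.read_tcp_rot(): TCP orientation.
- r.read_force(): force on the tool from outside, world axes, zero at the start.
- r.read_moment(): the same for the moment, N m.
- r.read_grip_width(): finger opening in m.
- r.read_gripper_force(): force on a finger pad.
Only numpy, scipy, OpenCV 4.12 (cv2) and the standard library are available. Lean on these libraries where they do the work, as an engineer would, in place of code of your own. Each camera call takes 0.05 s, during which the arm holds its last target. There are 200 camera calls.

## Working session

There is one attempt and no reset: what is moved stays moved. The work goes in short steps, each a Python script; the robot and the scene stay as the last script left them, time stands still between calls to the robot, and variables do not carry over. Pictures are saved under pics/ and viewed, at most 10 in all, crops included, and the job is handed in when it is done.

```bash
mkdir -p pics; ls; python3 - <<'E'
from station import r
import cv2,numpy as np
a=[r.grab_frame(n) for n in("scene","side")]
for n in("scene","side","wrist"):print(n,r.camera_model(n))
cv2.imwrite("pics/a.png",cv2.cvtColor(a[0],cv2.COLOR_RGB2BGR))
cv2.imwrite("pics/b.png",cv2.cvtColor(a[1],cv2.COLOR_RGB2BGR))
cv2.imwrite("pics/c.png",cv2.cvtColor(r.grab_frame("wrist"),cv2.COLOR_RGB2BGR))
print(r.read_time(),r.read_tcp_rot())
E
```

```text
pics
scene {'fx': 493.26741059275275, 'fy': 493.26741059275275, 'cx': 255.862916773744, 'cy': 196.16665390490706, 'k1': -0.20970637959203875, 'origin': array([ 0.96955369, -0.43614564,  0.56262383]), 'attitude': array([-0.38477679,  0.8297664 ,  0.3615897 , -0.18079662])}
side {'fx': 411.5501953071738, 'fy': 411.5501953071738, 'cx': 254.60269657029409, 'cy': 191.02963271310293, 'k1': -0.08842005823736548, 'origin': array([ 0.33114934, -0.56130157,  0.47498085]), 'attitude': array([-0.45559176,  0.85980679, -0.20121657,  0.11260696])}
wrist {'fx': 336.9253035185544, 'fy': 336.9253035185544, 'cx': 254.18740492736012, 'cy': 193.58702865014462, 'k1': -0.015085762298333222, 'origin': array([0.18382808, 0.57736408, 0.37361547]), 'attitude': array([0.13761532, 0.83383441, 0.52754121, 0.08650127])}
0.15 [-2.03419841e-04  2.19616909e-01  9.75586067e-01 -4.44092057e-04]
```

View pics/a.png

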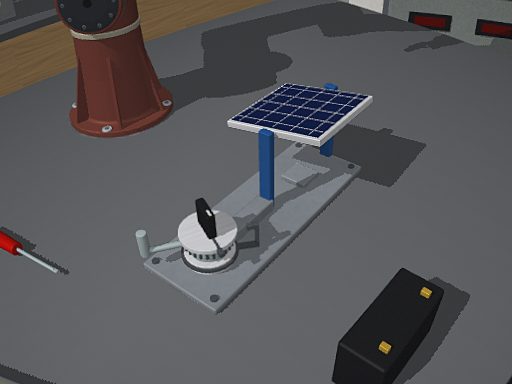

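View pics/c.png

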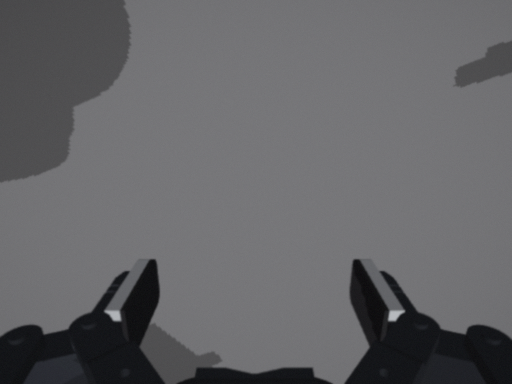

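The scene picture shows the white dial near (208,231), the black grip above it at (206,215), the lock post top near (141,234) and the index bracket near (250,237).

```bash
cat > h.py <<'E'
from station import r
import cv2,numpy as np
from scipy.spatial.transform import Rotation as R
def rot(q): return R.from_quat(q,scalar_first=True)
def K(c): return np.array([[c["fx"],0,c["cx"]],[0,c["fy"],c["cy"]],[0,0,1]])
def ray(c,uv):
    D=np.array([c["k1"],0,0,0,0]); p=cv2.undistortPoints(np.array([[uv]],float),K(c),D)[0,0]
    return rot(c["attitude"]).apply([p[0],p[1],1])
def onz(c,uv,z):
    d=ray(c,uv); o=c["origin"]; return o+d*(z-o[2])/d[2]
def px(c,P):
    Rm=rot(c["attitude"]).inv(); P=np.atleast_2d(P).astype(float)
    return cv2.projectPoints(Rm.apply(P-c["origin"]),np.zeros(3),np.zeros(3),K(c),np.array([c["k1"],0,0,0,0]))[0][:,0]
def down(yaw): # tool down, closing line (tool y) along world angle yaw
    y=np.array([np.cos(yaw),np.sin(yaw),0]);z=np.array([0,0,-1.]);x=np.cross(y,z)
    return R.from_matrix(np.c_[x,y,z]).as_quat(scalar_first=True)
def save(im,n): cv2.imwrite("pics/"+n,cv2.cvtColor(im,cv2.COLOR_RGB2BGR))
E
python3 - <<'E'
from h import *
c=r.camera_model("scene")
A=onz(c,(208,231),.068);P=onz(c,(141,234),.088)
print(A,P,np.linalg.norm((A-P)[:2]), onz(c,(250,237),.065))
print(px(r.camera_model("side"),[A,P]))
a=cv2.imread("pics/a.png")[180:300,110:290]; b=cv2.imread("pics/b.png")
u=px(r.camera_model("side"),A)[0].astype(int)
y0,x0=max(u[1]-60,0),max(u[0]-90,0)
b=b[y0:y0+120,x0:x0+180]; print(x0,y0)
cv2.imwrite("pics/d.png",np.vstack([cv2.resize(x,None,fx=2.5 if 0 else 2.4,fy=2.4,interpolation=cv2.INTER_CUBIC) for x in(a,b)]))
E
```

```text
[ 0.53200694 -0.14654122  0.068     ] [ 0.4893669  -0.23138762  0.088     ] 0.09495832400208813 [ 0.58104484 -0.10843583  0.065     ]
[[247.34868674 244.55544929]
 [246.2479526  282.45330513]]
157 184
```

View pics/d.png

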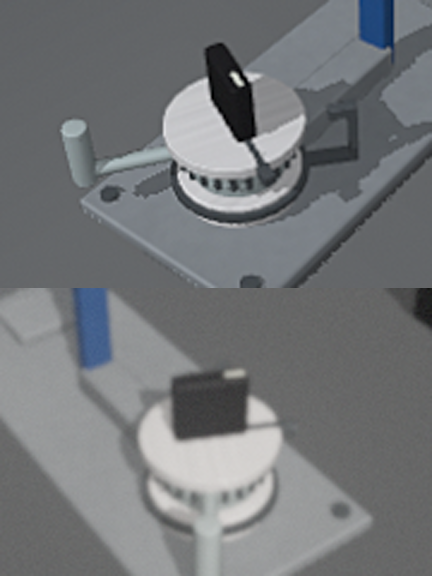

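The crop shows the post top at the left (crop 75,127), the pointer tip at crop (265,172), the index wedge at crop (~330,112) with its bracket to (352,108), and the grip's white mark at its pointer end. The axis-to-post distance measures 95.0 mm, as it should.

```bash
python3 - <<'E'
from h import *
c=r.camera_model("scene")
A=onz(c,(208,231),.068)
for n,u,z in(("ptr",(110+265/2.4,180+172/2.4),.066),("idx",(110+330/2.4,180+112/2.4),.066),("br",(110+353/2.4,180+107/2.4),.066),("post",(141,234),.088)):
    d=(onz(c,u,z)-A)[:2];print(n,np.linalg.norm(d),np.arctan2(d[1],d[0]))
for z in(.15,.2,.25):print(z,[onz(c,u,z)[:2].round(3) for u in((229,123),(317,141),(372,97),(285,85))])
P=np.array([.489,-.231])
H=.078+.155
for th in(-2.04,-1.5,-.95):
    T=A[:2]+.095*np.array([np.cos(th),np.sin(th)])
    for k in(np.pi/2,-np.pi/2):
        q=r.solve_ik([*T,H],down(th+k)); print(th,k,None if q is None else np.round(q,2))
E
```

```text
ptr 0.04483123782628107 -0.2724671132908224
idx 0.05824848103122747 1.006967102824754
br 0.07286892823000382 1.0295892606773962
post 0.09495832400208813 -2.0364863799368464
0.15 [array([ 0.43 , -0.015]), array([0.563, 0.047]), array([0.535, 0.223]), array([0.398, 0.144])]
0.2 [array([ 0.495, -0.066]), array([ 0.612, -0.011]), array([0.588, 0.143]), array([0.467, 0.074])]
0.25 [array([ 0.56 , -0.117]), array([ 0.662, -0.07 ]), array([0.641, 0.064]), array([0.537, 0.003])]
-2.04 1.5707963267948966 [-0.68 -0.03 -0.36  1.25  0.    1.36]
-2.04 -1.5707963267948966 [-0.68 -0.03 -0.36  1.25  0.   -1.79]
-1.5 1.5707963267948966 [-0.64  0.12 -0.2   1.25  0.    0.86]
-1.5 -1.5707963267948966 [-0.64  0.12 -0.2   1.25  0.   -2.28]
-0.95 1.5707963267948966 [-0.57  0.23 -0.08  1.26  0.    0.38]
-0.95 -1.5707963267948966 [-0.57  0.23 -0.08  1.26  0.   -2.76]
```

View pics/b.png

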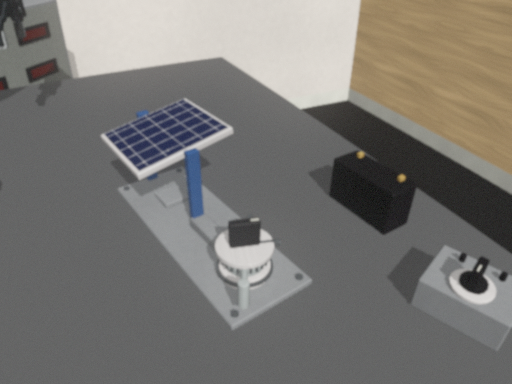

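The side view shows the module well clear (corners 103,133 to 232,132), with the post at (244,270) in front of the dial. I'll go above the post and look with the wrist camera.

```bash
python3 - <<'E'
from h import *
p=r.read_ee_pos(); r.move_l([p[0],p[1],.48],vel=.25)
th=-2.036
r.reach([.489,-.231,.42],down(th+np.pi/2))
r.gripper_to(.05,40)
c=r.camera_model("wrist"); im=r.grab_frame("wrist")
save(im,"e.png"); import json; json.dump({k:np.array(v).tolist() for k,v in c.items()},open("e.json","w"))
A=np.array([.532,-.1465])
def pt(rad,t,z): return [A[0]+rad*np.cos(t),A[1]+rad*np.sin(t),z]
print(px(c,[[*A,.068],[*A,.112],pt(.095,th,.088),pt(.058,1.007,.065),pt(.055,-.27,.067)]),r.read_time(),r.read_force())
E
```

```text
[[253.19341426  66.21900044]
 [253.05174779  64.03796298]
 [253.21709439 174.60013115]
 [259.85964004  -5.70052613]
 [313.9056077   53.56370684]] 3.9417 [ 0.23035396 -0.34340601 -0.15205497]
```

View pics/e.png

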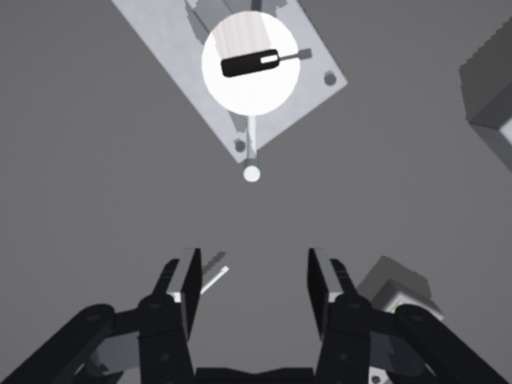

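The wrist view shows the dial centre near (251,63), the post top at (252,174), the pointer tip at (310,53) and the index tip near (257,8). All agree with the predicted pixels to within ~3 px. I'll refine, then loosen the ring.

```bash
python3 - <<'E'
from h import *
import json
c={k:np.array(v) if isinstance(v,list) else v for k,v in json.load(open("e.json")).items()}
g=cv2.imread("pics/e.png",0)
m=(g>205).astype(np.uint8)
cs,_=cv2.findContours(m,cv2.RETR_EXTERNAL,cv2.CHAIN_APPROX_NONE)
for k in sorted(cs,key=cv2.contourArea)[-4:]:
    print(cv2.contourArea(k),cv2.minEnclosingCircle(k))
k=max(cs,key=cv2.contourArea); u,rad=cv2.minEnclosingCircle(k)
A=onz(c,u,.068); print("axis",A)
for n,uv,z in(("ptr",(310,53),.067),("idx",(257,8),.066),("post",(252,174),.088)):
    d=(onz(c,uv,z)-A)[:2];print(n,onz(c,uv,z),np.linalg.norm(d),np.arctan2(d[1],d[0]))
E
```

```text
55.0 ((268.5, 58.5), 7.905794143676758)
63.0 ((214.25509643554688, 279.7449035644531), 17.331438064575195)
159.0 ((251.5, 173.61111450195312), 7.6276164054870605)
6819.0 ((250.15493774414062, 80.78137969970703), 69.38807678222656)
axis [ 0.52396593 -0.15634556  0.068     ]
ptr [ 0.58208724 -0.15919203  0.067     ] 0.058190971179832386 -0.04893558494996151
idx [ 0.55605875 -0.10591489  0.066     ] 0.059776267057777034 1.004058905203689
post [ 0.48863327 -0.23038363  0.088     ] 0.08203676928615693 -2.016056699594656
```

```bash
cat >> h.py <<'E'
def arc(A,rad,t0,t1,z,off,n,vel,guard=None):
    for t in np.linspace(t0,t1,n+1)[1:]:
        if r.move_l([A[0]+rad*np.cos(t),A[1]+rad*np.sin(t),z],down(t+off),vel=vel,guard=guard): return t,True
    return t,False
def ang(A):
    d=(r.read_ee_pos()-np.r_[A,0])[:2]; return np.arctan2(d[1],d[0]),np.linalg.norm(d)
E
python3 - <<'E'
from h import *
import json
c={k:np.array(v) if isinstance(v,list) else v for k,v in json.load(open("e.json")).items()}
A=onz(c,(251,63),.068)[:2]; P=onz(c,(251.8,174),.088)[:2]
d=P-A; th=np.arctan2(d[1],d[0]); print(A,P,np.linalg.norm(d),th)
for n,uv in(("ptr",(310,53)),("idx",(257,8))):
    e=onz(c,uv,.066)[:2]-A; print(n,np.linalg.norm(e),np.arctan2(e[1],e[0]))
assert abs(np.linalg.norm(d)-.095)<.004
A=P-.095*d/np.linalg.norm(d)
json.dump({"A":A.tolist(),"th":th},open("s.json","w"))
z=.233
r.move_l([*P,z],down(th+np.pi/2),vel=.15,guard=15)
print(r.read_ee_pos(),r.read_force())
r.gripper_to(0,30); print(r.read_grip_width(),r.read_gripper_force(),r.read_force(),r.read_time())
print(arc(A,.095,th,th+.6,z,np.pi/2,4,.06,25),ang(A),r.read_force(),r.read_time())
E
```

```text
[ 0.53146335 -0.1432092 ] [ 0.48846761 -0.23030049] 0.09712633945618533 -2.0293799885147004
ptr 0.053250179434903004 -0.30496850326608793
idx 0.04467437105748604 0.9877754847123237
[ 0.48879568 -0.23058044  0.23400711] [0.23007225 0.30078427 0.65051031]
0.01477827508522427 29.493744671344757 [-1.85034009  0.48724537  4.58269426] 5.7417
(np.float64(-1.4293799885147003), False) (np.float64(-1.4245654814604192), np.float64(0.09422541001936638)) [0.88711124 5.80045332 8.10407466] 7.275
```

```bash
python3 - <<'E'
from h import *
import json
s=json.load(open("s.json"));A=np.array(s["A"]);th=s["th"];z=.233
print(arc(A,.095,th+.6,th+.96,z,np.pi/2,3,.06,25),ang(A)[0]-th,r.read_force())
print(arc(A,.095,th+.96,th+1.16,z,np.pi/2,5,.03,12),ang(A)[0]-th,ang(A)[1],r.read_force(),r.read_time())
save(r.grab_frame("scene"),"f.png")
E
```

```text
(np.float64(-1.0693799885147004), False) 0.9663847536793846 [-2.70354667  8.3485095  10.99530866]
(np.float64(-0.9493799885147004), True) 1.05640534251377 0.093590886967515 [-3.90299209  0.65026675  7.67807435] 9.0583
```

The stop came at 1.056 rad. Releasing, then looking from above the knob.

```bash
python3 - <<'E'
from h import *
import json
s=json.load(open("s.json"));A=np.array(s["A"])
r.gripper_to(.05); p=r.read_ee_pos(); r.move_l([p[0],p[1],.36],vel=.2)
r.reach([*A,.36],down(-.29+np.pi/2)); r.sleep(.2)
c=r.camera_model("wrist"); im=r.grab_frame("wrist"); print(r.read_time())
json.dump({k:np.array(v).tolist() for k,v in c.items()},open("g.json","w"))
np.save("g.npy",im); print(px(c,[[*A,.068],[*A,.112],[A[0]+.058*np.cos(1),A[1]+.058*np.sin(1),.066]]))
save(im,"g_full.png"); save(cv2.resize(im[60:360,90:450],None,fx=2,fy=2,interpolation=cv2.INTER_CUBIC),"g.png")
E
```

```text
11.2
[[254.43260123 184.56654543]
 [254.49025114 203.46084775]
 [321.41924141 202.17041793]]
```

View pics/g.png

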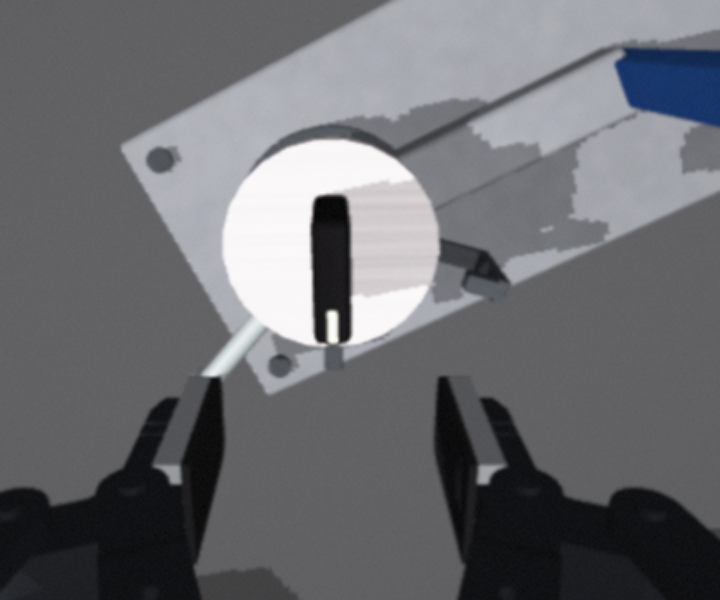

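The knob bar and pointer (crop 334,358) point straight toward the fingers, so the 1.28 rad grasp yaw is right. The dial centre is at crop (330,242) and the index's top face at crop (465..508, 275..298); I'll zoom in on it.

```bash
python3 - <<'E'
from h import *
im=np.load("g.npy")[160:250,250:350]
save(cv2.convertScaleAbs(cv2.resize(im,None,fx=6,fy=6,interpolation=cv2.INTER_CUBIC),alpha=1.5),"g2.png")
E
```

```text
(no output)
```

View pics/g2.png

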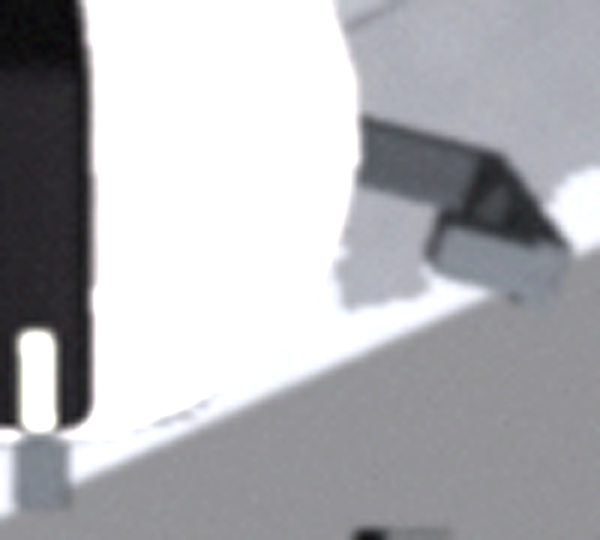

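The index's top face runs from inner edge mid (440,247) to outer edge mid (560,278), and the pointer from (42,435) to (42,508), in zoomed pixels.

```bash
python3 - <<'E'
from h import *
import json
L=lambda f:{k:np.array(v) if isinstance(v,list) else v for k,v in json.load(open(f)).items()}
c=L("g.json"); s=json.load(open("s.json"))
A=onz(c,(255.2,181),.068)[:2]; print(A,s["A"])
f=lambda u,v:(250+u/6,160+v/6)
for B in(A,np.array(s["A"])):
  for n,uv in(("ptr_in",(42,435)),("ptr",(42,508)),("idx",(438,247)),("out",(560,278))):
    e=onz(c,f(*uv),.067)[:2]-B; print(n,np.linalg.norm(e),np.arctan2(e[1],e[0]))
pi,po,ii,io=[onz(c,f(*uv),.067)[:2] for uv in((42,435),(42,508),(438,247),(560,278))]
for a,b in((pi,po),(ii,io)):print(np.arctan2(*(b-a)[::-1]))
E
```

```text
[ 0.52781269 -0.14365372] [0.5305220699515629, -0.14511585134799454]
ptr_in 0.04623416059891705 -0.2579279368576788
ptr 0.057814337159687514 -0.26426377587981853
idx 0.05891183047503885 0.9731849840930373
out 0.07676241125949523 0.983860433153264
ptr_in 0.04324748348342848 -0.24121726413556113
ptr 0.05482161966848569 -0.2514275171837801
idx 0.05867603535223615 1.0254019868631912
out 0.07654077146998468 1.0239241951311515
-0.28955219218900957
1.0190705025896258
```

```bash
python3 - <<'E'
from h import *
import json
A=np.array(json.load(open("s.json"))["A"]);z=.251
t0,t1=-.27,1.022
r.reach([*A,.33],down(t0+np.pi/2))
r.move_l([*A,z],vel=.12,guard=15)
print(r.read_ee_pos(),r.read_force())
r.gripper_to(0,40); print(r.read_grip_width(),r.read_force(),r.read_moment())
for t in np.linspace(t0,t1,5)[1:]:
    r.reach([*A,z],down(t+np.pi/2)); print(r.read_force().round(1),r.read_moment().round(2))
r.sleep(.3)
q=rot(r.read_tcp_rot()).apply([0,1,0]);print(np.arctan2(q[1],q[0])-np.pi/2,r.read_time())
r.gripper_to(.05); r.move_l([*A,.36],vel=.2); r.sleep(.3)
c=r.camera_model("wrist"); im=r.grab_frame("wrist"); print(r.read_time())
json.dump({k:np.array(v).tolist() for k,v in c.items()},open("k.json","w"))
np.save("k.npy",im); save(cv2.convertScaleAbs(cv2.resize(im[150:260,200:310],None,fx=5,fy=5,interpolation=cv2.INTER_CUBIC),alpha=1.5),"k.png")
E
```

```text
[ 0.53087202 -0.14530819  0.25205276] [0.54269397 0.86613164 0.53643247]
0.01290129995336701 [-0.35118463  3.39088907  5.79961447] [ 0.48048862  0.01913964 -0.09694194]
[0.5 6.3 6.7] [ 1.21 -0.14  0.01]
[-0.5 10.6  9. ] [1.99 0.03 0.08]
[-2.7 14.2 11.3] [2.63 0.49 0.02]
[-6.6 15.8 13.6] [3.09 1.15 0.01]
1.0239911357049936 14.6
16.0833
```

View pics/k.png

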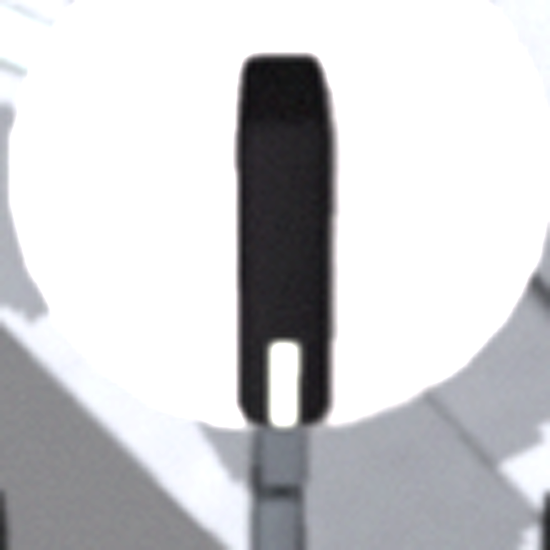

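The picture shows the pointer (250..305, centre 278 at row 470) in line with the index wedge (252..302, centre 277 at row 520), and the dial centre is at column 278: aligned to well under a degree. Tightening now.

```bash
python3 - <<'E'
from h import *
import json
s=json.load(open("s.json"));A=np.array(s["A"]);th=s["th"];z=.233
t=th+1.05; P=A+.095*np.array([np.cos(t),np.sin(t)])
r.reach([*P,.36],down(t+np.pi/2))
print(r.move_l([*P,z],vel=.15,guard=15),r.read_ee_pos())
r.gripper_to(0,30); print(r.read_grip_width(),r.read_force())
print(arc(A,.095,t,th+.15,z,np.pi/2,6,.06,30),ang(A)[0]-th,r.read_force())
print(arc(A,.095,th+.15,th-.15,z,np.pi/2,6,.03,15),ang(A)[0]-th,ang(A)[1],r.read_force(),r.read_time())
E
```

```text
False [ 0.58386485 -0.22420324  0.23418679]
0.014767106726568894 [-5.35221694 -4.118137    4.62252875]
(np.float64(-1.8793799885147005), False) 0.15573823059344005 [-3.70474975 -8.73729828  4.59342165]
(np.float64(-2.0793799885147), True) -0.031035628326847142 0.09641802972556185 [ 2.07989893 -1.69872143 -0.0568323 ] 22.6333
```

```bash
python3 - <<'E'
from h import *
import json
s=json.load(open("s.json"));A=np.array(s["A"]);th=s["th"]
r.gripper_to(.05); p=r.read_ee_pos(); r.move_l([p[0],p[1],.42],vel=.2)
c=r.camera_model("wrist"); w=r.grab_frame("wrist")
ms=(cv2.cvtColor(w,cv2.COLOR_RGB2GRAY)>205).astype(np.uint8); print(px(c,[*A+.095*np.array([np.cos(th),np.sin(th)]),.088]))
for k in cv2.findContours(ms,cv2.RETR_EXTERNAL,cv2.CHAIN_APPROX_NONE)[0]:
    u,_=cv2.minEnclosingCircle(k)
    if 100<cv2.contourArea(k)<300:
        d=onz(c,u,.088)[:2]-A; print("post",u,np.linalg.norm(d),np.arctan2(d[1],d[0])-th)
r.reach([*A,.36],down(1.022+np.pi/2)); r.sleep(.3)
im=r.grab_frame("wrist"); print(r.read_time())
f=lambda x:cv2.convertScaleAbs(cv2.resize(x[150:260,200:310],None,fx=3.6,fy=3.6,interpolation=cv2.INTER_CUBIC),alpha=1.5)
save(np.hstack([f(np.load("k.npy")),f(im)]),"m.png"); save(w,"w.png")
E
```

```text
[[255.77493245 171.49918606]]
post (255.5, 171.1666717529297) 0.09467014780689151 -0.0024891114493201805
27.025
```

View pics/m.png

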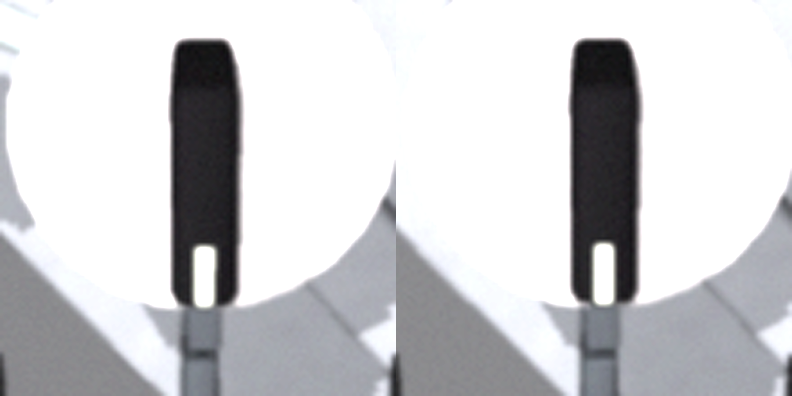

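After tightening, the pointer (column ~600) is still in line with the index (~600), and the post is back at its tight position to within 0.003 rad. The arm touches nothing, so I'm handing in.

```bash
python3 -c "
from station import r
print(r.sign_off())"
```

```text
the job is handed in; nothing more can be done
None
```

I swung the lock ring to its loose stop, turned the tilt knob onto the index and locked the ring fully tight again; the last picture shows the pointer still in line with the index, and I handed the job in at about 27 s.

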